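# Vacuum on, lid shut, start the spin coater

## Task

A mask plate lies ready on the chuck of the bench spin coater. Using fingertips only, push the vacuum slide valve fully over to its right-hand stop so that the plate is held, push the open lid down fully shut without slamming it, and only then press the large round start button all the way down and let it come up again. Do not press the small stop button, do not pinch or pick up anything, and leave the plate and the things around the coater where they are.

Things in the scene. Friction and masses are not known exactly. Their poses are not given: they have to be found in the camera images.
- coater: The spin coater, a fixed white box 280 mm deep (x), 260 wide (y), top 100 mm above the bench. Origin: centre of its underside. +x to its rear, +y to its left seen from its front, +z up; left, right, front and rear below are its own. The front 80 mm of the top is the control deck: slide valve left, start button right of the middle, stop button far right. Behind it the round bowl, under the lid.
- valve (a joint): Position of the vacuum valve's sleeve, m: 0 = left stop (vacuum off), 0.018 = right stop (vacuum on). Grows as the sleeve moves to the coater's right (-y). It stays where it is left; about 3 N slides it.
- valve_center (a point): Centre of the valve's sleeve, 127 mm above the bench; moves with it. A metal cylinder lying along y, 30 mm long, 40 mm in diameter, on a 12 mm pipe hoop that reaches 50 mm left and right of mid-travel. An 18 mm collar on the pipe at each end of the travel stops it. From 9 to 20 mm above this point the sleeve's end face stands free above pipe and collar, to be pushed by a fingertip from above.
- lid (a joint): Opening angle of the lid, rad: 0 = shut, 1.35 = fully open (nearly upright). It turns about its rear edge (axis along y); the free front edge comes forward and down as it shuts. Friction hinge: the lid stays at any angle and takes 1 to 5 N at the front edge to move, right down to shut.
- lid_hinge (a point): Middle of the lid's hinge axis, 108 mm above the bench at the rear of the coater.
- lid_front (a point): Point on the outer face (the top when shut) of the lid's front frame bar, mid-width, 15 mm behind the front edge, 170 mm from the hinge axis, 5.5 mm outside the plane through it. Own z = lid's outward normal, own x = from front edge to hinge. The lid: frame 236 mm wide, 185 mm from axis to front edge, 11 thick, front bar 34 deep, clear window; a 60 mm wide tab stands 16 mm out of the front edge.
- start (a joint): Travel of the start button, m: 0 = up, 0.006 = fully down. Spring return; about 5 N holds it fully down.
- start_top (a point): Centre of the top of the start button, the large round one (28 mm diameter), 123 mm above the bench when up. It is pressed straight down.
- stop (a joint): Travel of the stop button, m: 0 = up, 0.005 = down. To be left alone.
- stop_top (a point): Centre of the top of the stop button, the small round one (14 mm diameter), 56 mm to the right of the start button.
- mask_center (a point): Centre of the mask plate, a loose square glass plate 63.5 x 63.5 x 3 mm, dark on top, lying on the chuck in the bowl, its middle 87.5 mm above the bench. To be left alone.
- chuck_center (a point): Point of the coater on the chuck's axis, where the centre of the mask plate belongs (fixed to the coater).
- dropper_center (a point): Half-way up the dropper bottle, 36 mm diameter, 86 mm tall, standing right of the coater.
- canister_center (a point): Half-way up the pale lens canister, 41 mm diameter, 50 mm tall, standing left of the coater.
- carrier_center (a point): Centre of the round white wafer carrier, 64 mm diameter, 14 mm tall, right of the coater.
- tweezers_center (a point): Centre of the black tweezers, 140 mm long along their y axis, 13 mm wide, 9 mm tall, lying left of the coater.
- case_center (a point): Centre of the flat wafer case, 97 x 119 x 28 mm, at the right front of the bench.
- mouse_center (a point): Centre of the black mouse, 111 x 60 x 35 mm, at the right of the bench.

How it is judged:
On the way, in this order (a step that is already met when the one before it is completed fails the run):
1. the vacuum slide valve is at its right-hand stop and the lid is fully shut (value of joint lid below 0.03 rad and value of joint valve above 0.0155 m), for 0.2 s.
2. then the start button is pressed down, with valve and lid still so (all of step 1 and value of joint start above 0.0045 m), for 0.05 s.
At the end, for the whole second after the job is handed in: The valve's sleeve is within 2.5 mm of its right-hand stop, the lid within 0.03 rad of shut, the start button is up again, the mask plate lies centred on the chuck within 5 mm, and the things round the coater stand within 20 mm of where they stood (all of step 1 and value of joint start below 0.0015 m and distance between mask_center and chuck_center below 0.005 m and distance of each of dropper_center, carrier_center, tweezers_center, canister_center, case_center, mouse_center from where it was at the start of the episode below 0.02 m); the robot touches nothing.
It fails at once if start pressed while the lid is open or the vacuum is off, or the small stop button pressed (value of joint stop above 0.0025 m or (value of joint start above 0.003 m and (value of joint lid above 0.05 rad or value of joint valve below 0.014 m))).
It fails at once if the lid slammed (moved shut faster than 3 rad/s) (velocity of joint lid below -3 rad/s).
It fails at once if the mask plate touched, lifted, tilted or shifted off the chuck ((distance between mask_center and chuck_center above 0.005 m or angle between mask_center's own z axis and vertical above 0.06 rad) or contact force between the fingers and mask_plate above 0.3 N).
It fails at once if the valve sleeve or the lid pinched or forced (over 30 N between fingers and part before it has reached its stop) ((contact force between the fingers and valve above 30 N and value of joint valve below 0.015 m) or (contact force between the fingers and lid above 30 N and value of joint lid above 0.06 rad)).
It fails at once if a thing beside the coater knocked away, lifted or carried (distance of any of dropper_center, carrier_center, tweezers_center, canister_center, case_center, mouse_center from where it was at the start of the episode above 0.02 m).
It also fails if it takes over 51 s, if anything falls off the work surface, if the arm or the gripper's body presses on something with over 40 N, if the wrist force passes 120 N, or if a joint passes its speed limit or range.

## Robot

A 7-joint arm with a two-finger parallel gripper is mounted at the origin on a cart in front of the work surface, level with it; the furniture and walls round the work are solid. World frame = base frame: x ahead of the robot, y to its left, z up, the work surface at z = 0. Lengths are in m, angles in rad, forces in N, time in s.
With the tool pointing down it reaches from about 0.4 to 0.875 m from the base axis. Payload 19.3 kg.
Tool frame: the origin (TCP) lies midway between the tips of the shut fingers; the grasp point (between the pads) lies 19 mm behind it; z points along the fingers, y is the line along which they close (so a half turn about z gives the same grasp; the last joint's range is limited). The gripper opens to 85 mm and grips with 20 to 120 N. Pads are 22 mm wide; open, the fingers measure 114 mm over their backs; the gripper's body (76 mm by 85 mm) begins 54 mm behind the grasp point. The pads swing forward as they close: fully open they stand 13 mm farther back than shut.
Start: joints at [1.275, 0.521, -0.036, 1.599, 0.021, 1.021, -0.113], TCP at [0.14, -0.609, 0.231] pointing down, gripper open.
Joint ranges: [-2.91, 2.91], [-0.3, 2.13], [-1.5, 1.42], [0.17, 2.43], [-1.26, 4.41], [0.16, 1.93], [-2.52, 2.52]. Speed limits (rad/s): [1.89, 1.89, 2.39, 2.39, 3.01, 3.01, 3.01].

## Interface

Orientations are given as [roll, pitch, yaw] about the fixed x, y, z axes, in that order (R = Rz(yaw) Ry(pitch) Rx(roll)).
In Python, from workcell import * gives the robot as it stands. The module is installed in compiled form; this text tells all that it offers.
- The arm moves only by the tool play_rows, never from a script. Its argument "deltas" is a list of rows, each a list of 7 numbers: the shift along the tool's x, y, z in units of 500 mm (1.0 is 500 mm), then the turn, a rotation vector about the tool's x, y, z in units of 120 degrees (1.0 is 120 degrees), then the closure, from 0 (fully open) to 1 (shut). A call has 1 to 10 rows; each row is the pose to reach, as a shift and turn from the pose commanded when the call began, along the tool's axes at that moment; what a row does not reach only later rows make up. A row lasts 1/10 s, in which the tool goes at most 50 mm and 8.59 degrees, less where a joint would pass 70% of its speed; a pose out of reach is approached as far as the arm can. A call with a number of a shift or a turn outside -1 to 1 is refused whole. A call with a gripper value outside its range is refused whole. The fingers move at their own pace and stop on an object; "newtons" is the grip in N (left out, the last holds). Time passes only in rows, so rows that repeat a pose let the fingers close. It gives the time, the measured TCP pose, the force, the opening and the grip force at its end, in the units of the state.
- observe(): the state, without advancing time (a new reading comes with each control period).
- grab_frame(name): name is "scene" or "top" or "wrist"; returns the picture (400x640x3 uint8, red, green, blue); there is no depth.
- get_calibration(name): a dict with "fovy" (degrees; the focal length in pixels is half the picture's height over the tangent of half this angle, whatever the lens; pixels are square), "cx", "cy" (the principal point, pixels), "xyz" and "rotation" of the camera in the world. Camera axes: x right, y down, z forward; pixel columns grow to the right and rows downward; lengths in m; the calibration is good to about 2 mm. The wrist camera is an equidistant fisheye: a pixel r from the principal point sees the ray r / f radians off the axis. A picture is of the moment at which its call begins: read the wrist's pose just before it. get_calibration takes no time and is no camera call; for the wrist camera it gives the pose at the moment of the call.
- job_done(): hands the job in; it is judged then, once.
The state is a dict: "clock": time; "qpos": joint angles; "qd": joint speeds; "joint_efforts": joint torques, N m; "position": TCP position; "tool_rot": TCP orientation; "force": force on the tool from outside, world axes, zero at the start; "moment": the same for the moment, N m; "grip_width": finger opening in m; "finger_force": force on a finger pad.
Only numpy, scipy, OpenCV 4.12 (cv2) and the standard library are available. Lean on these libraries where they do the work, as an engineer would, in place of code of your own. Each camera call takes 0.05 s, during which the arm holds its last target. There are 200 camera calls.

## Working session

There is one attempt and no reset: what is moved stays moved. The work goes in short steps, Python scripts to look and compute and a tool call to move; the robot and the scene stay as the last step left them, time stands still between calls to the robot, and variables do not carry over. Pictures are saved under pics/ and viewed, at most 10 in all, crops included, and the job is handed in when it is done.

Besides the shell and the picture viewer there is one more tool, called by a JSON object that holds its "fn" and its "kwargs", one argument or row to a line. play_rows: Moves the arm, as the interface text tells. Its arguments: {"type":"object","properties":{"deltas":{"type":"array"},"newtons":{"type":"number"}},"required":["deltas"]}

```bash
mkdir -p pics
python3 - <<'E'
from workcell import *
import cv2
s=observe();print(s)
for n in("scene","top"):
    f=grab_frame(n);cv2.imwrite(f"pics/{n}0.png",f[:,:,::-1]);print(n,get_calibration(n))
E
```

```text
{'clock': 0.0, 'qpos': array([ 1.27478645,  0.52204051, -0.03631708,  1.59998275,  0.02118459,
        1.02111016, -0.11279979]), 'qd': array([-0.00093288,  0.00069658,  0.00051243,  0.00102797, -0.00082531,
       -0.00030417, -0.00055558]), 'joint_efforts': array([ 2.45314459e-04, -9.27107406e+01,  1.97977021e+00, -3.69923759e+01,
        1.78452220e-02,  8.45839240e-03,  3.21266145e-05]), 'position': array([ 0.13982285, -0.60881731,  0.23071838]), 'tool_rot': array([-3.14043871e+00,  7.45335548e-05,  2.25782686e-01]), 'force': array([ 0.07690781,  0.34591326, -0.00382239]), 'moment': array([-0.05443357,  0.05447132,  0.00411181]), 'finger_force': 0.0, 'grip_width': 0.08534323430680893}
scene {'fovy': 42.39626950774666, 'cx': 326.00522048221575, 'cy': 199.89892245333348, 'xyz': array([0.02625554, 0.7035845 , 1.00418247]), 'rotation': array([-2.29233306,  0.01754489, -2.58246199])}
top {'fovy': 45.13338317401048, 'cx': 321.0316156591587, 'cy': 199.5774979234409, 'xyz': array([ 0.34848186, -0.12428359,  1.36410304]), 'rotation': array([-2.96461125,  0.0036141 , -1.57676096])}
```

View pics/scene0.png

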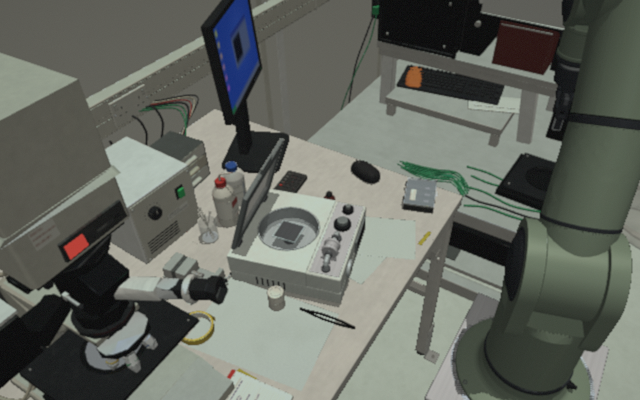

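View pics/top0.png

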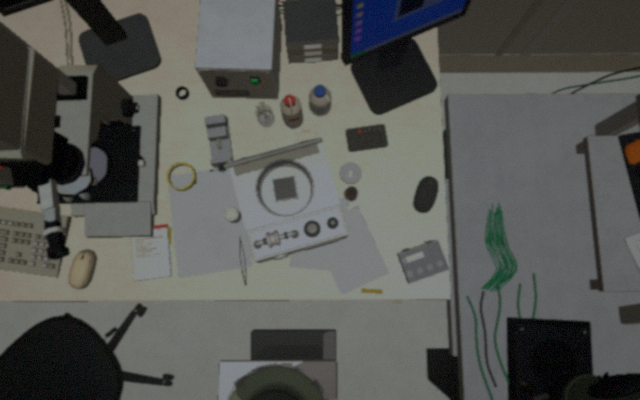

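The scene view shows the coater at about (300,245) with its lid upright. The top view shows it at about (290,205), deck toward the robot, with valve (272,240), start (312,228) and stop (333,222). I'll zoom in next.

Run:
```python
import cv2,numpy as np
a=cv2.imread("pics/top0.png")[135:265,220:360];b=cv2.imread("pics/scene0.png")[130:310,220:380]
a=cv2.convertScaleAbs(cv2.resize(a,None,fx=4,fy=4,interpolation=cv2.INTER_CUBIC),alpha=1.5)
b=cv2.resize(b,None,fx=3.2,fy=3.2,interpolation=cv2.INTER_CUBIC)
cv2.imwrite("pics/a.png",a);cv2.imwrite("pics/b.png",b);print(a.shape,b.shape)
```

```text
(520, 560, 3) (576, 512, 3)
```

View pics/a.png

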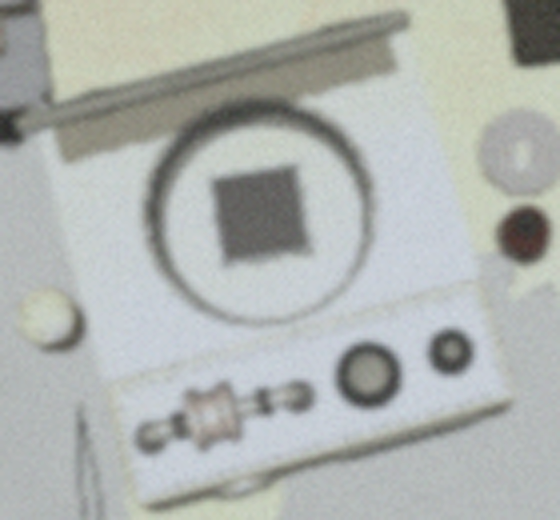

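View pics/b.png

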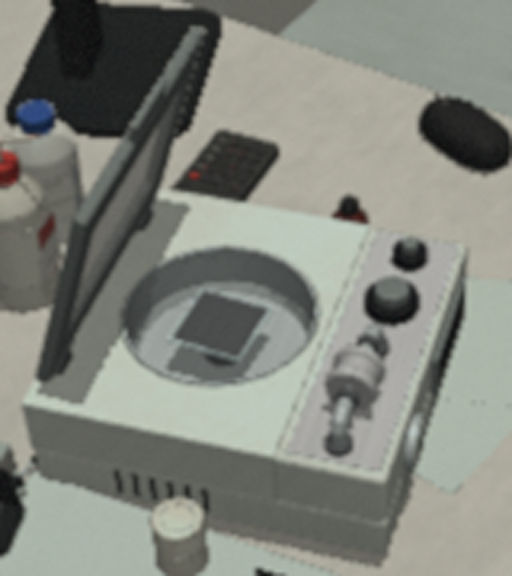

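Crop a (4x, offset 220,135) shows start (369,373), stop (452,352), sleeve centre (212,415), hoop feet (150,437) and (298,396), front corners (150,505) and (508,403), and mask (262,214). Crop b shows the lid nearly upright and the buttons clear.

```bash
cat > h.py <<'E'
import numpy as np
from workcell import *
from scipy.spatial.transform import Rotation as R
def ray(n,u,v,cal=None):
    c=cal or get_calibration(n);f=200/np.tan(np.radians(c["fovy"]/2))
    d=np.array([(u-c["cx"])/f,(v-c["cy"])/f,1.])
    M=R.from_euler("xyz",c["rotation"]).as_matrix()
    return np.array(c["xyz"]),M@d
def at(n,u,v,z):
    o,d=ray(n,u,v);return o+d*(z-o[2])/d[2]
E
python3 - <<'E'
from h import *
np.set_printoptions(precision=4,suppress=True)
for nm,x,y,z in [("start",369,373,.123),("stop",452,352,.12),("sleeve",212,415,.135),("hoopL",150,437,.11),("hoopR",298,396,.11),("FL",150,505,.1),("FR",508,403,.1),("mask",262,214,.089),("rearR",408,18,.28),("drop",524,234,.086),("canister",48,318,.05),("lidtopL",25,122,.28),("deckL",112,383,.1),("deckR",478,283,.1)]:
    print(nm,at("top",220+(x-1.5)/4,135+(y-1.5)/4,z))
for nm,x,y,z in [("start",391,296,.123),("stop",410,250,.12),("sleeve",356,372,.127),("hoopL",338,440,.11),("mask",222,322,.089),("FL",388,488,.1),("FR",466,246,.1),("RL",30,405,.1)]:
    print("S",nm,at("scene",220+(x-1.1)/3.2,130+(y-1.1)/3.2,z))
E
```

```text
start [ 0.4961 -0.0969  0.123 ]
stop [ 0.5099 -0.1509  0.12  ]
sleeve [0.4683 0.0033 0.135 ]
hoopL [0.4567 0.0461 0.11  ]
hoopR [ 0.4828 -0.0502  0.11  ]
FL [0.4132 0.0467 0.1   ]
FR [ 0.4784 -0.1879  0.1   ]
mask [ 0.6087 -0.0241  0.089 ]
rearR [ 0.6862 -0.1238  0.28  ]
drop [ 0.5943 -0.2011  0.086 ]
canister [0.5444 0.1261 0.05  ]
lidtopL [0.625  0.0987 0.28  ]
deckL [0.4933 0.0732 0.1   ]
deckR [ 0.5586 -0.1691  0.1   ]
S start [ 0.4932 -0.0871  0.123 ]
S stop [ 0.5088 -0.143   0.12  ]
S sleeve [ 0.472  -0.0014  0.127 ]
S hoopL [0.4567 0.0484 0.11  ]
S mask [ 0.6103 -0.0236  0.089 ]
S FL [0.4079 0.0606 0.1   ]
S FR [ 0.483  -0.1898  0.1   ]
S RL [0.6751 0.1303 0.1   ]
```

{"fn": "play_rows", "kwargs": {
  "deltas": [
    [0.785, -0.558, -0.14, 0, 0, -0.018, 1],
    [0.785, -0.558, -0.14, 0, 0, -0.018, 1],
    [0.785, -0.558, -0.14, 0, 0, -0.018, 1],
    [0.785, -0.558, -0.14, 0, 0, -0.018, 1],
    [0.785, -0.558, -0.14, 0, 0, -0.018, 1],
    [0.785, -0.558, -0.14, 0, 0, -0.018, 1],
    [0.785, -0.558, -0.14, 0, 0, -0.018, 1],
    [0.785, -0.558, -0.14, 0, 0, -0.018, 1],
    [0.785, -0.558, -0.14, 0, 0, -0.018, 1],
    [0.785, -0.558, -0.14, 0, 0, -0.018, 1]
  ]
}}

```text
clock: 1.1
position: [0.4617, -0.2465, 0.3017]
tool_rot: [-3.141, -0.001, 0.266]
force: [0.3, -1.1, -0.3]
grip_width: -0.0003
finger_force: 0.0
```

{"fn": "play_rows", "kwargs": {
  "deltas": [
    [0.147, -0.6, 0.1, 0, 0, 0, 1],
    [0.147, -0.6, 0.1, 0, 0, 0, 1],
    [0.147, -0.6, 0.1, 0, 0, 0, 1],
    [0.147, -0.6, 0.1, 0, 0, 0, 1],
    [0.147, -0.6, 0.1, 0, 0, 0, 1],
    [0.147, -0.6, 0.1, 0, 0, 0, 1],
    [0.147, -0.6, 0.1, 0, 0, 0, 1],
    [0.147, -0.6, 0.1, 0, 0, 0, 1],
    [0.147, -0.6, 0.1, 0, 0, 0, 1]
  ]
}}

```text
clock: 2.0
position: [0.4528, 0.0588, 0.2512]
tool_rot: [3.141, 0.001, 0.263]
force: [0.3, -1.5, -0.3]
grip_width: 0.0001
finger_force: 0.0
```

Run:
```python
from h import *
import cv2
c=get_calibration("wrist");print(observe()["position"],c)
f=grab_frame("wrist");cv2.imwrite("pics/w1.png",f[:,:,::-1])
```

```text
[0.45275552 0.05878453 0.25118879] {'fovy': 65.70646984690485, 'cx': 318.85817909287005, 'cy': 200.29557327368957, 'xyz': array([0.52477199, 0.07814449, 0.39437881]), 'rotation': array([ 2.84558951e+00, -2.23763126e-04, -1.30718808e+00])}
```

View pics/w1.png

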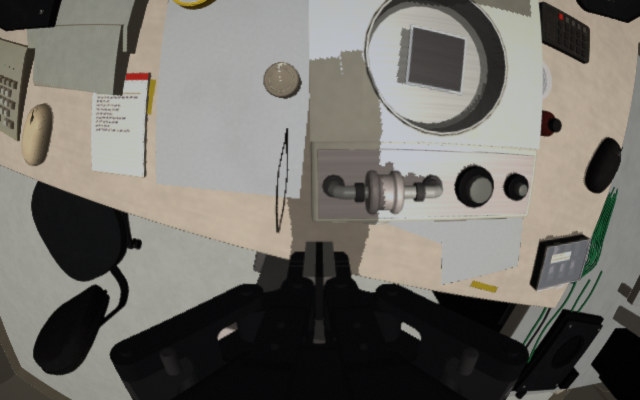

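The wrist view shows the sleeve centre at (384,191), hoop feet at (332,186) and (433,184), start (477,187), stop (518,186), mask (435,58), and my shut fingertips at about (320,245).

```bash
cat >> h.py <<'E'
def fray(u,v,c):
    f=200/np.tan(np.radians(c["fovy"]/2));p=np.array([u-c["cx"],v-c["cy"]]);r=np.hypot(*p);t=r/f
    d=np.array([*(p/r*np.sin(t)),np.cos(t)])
    return np.array(c["xyz"]),R.from_euler("xyz",c["rotation"]).as_matrix()@d
def fat(u,v,z,c):
    o,d=fray(u,v,c);return o+d*(z-o[2])/d[2]
C0=np.array([.5825,-.033]);Y=np.radians(15.1)
def loc(p): 
    q=np.array(p[:2])-C0;return np.array([q[0]*np.cos(Y)+q[1]*np.sin(Y),-q[0]*np.sin(Y)+q[1]*np.cos(Y)])
E
python3 - <<'E'
from h import *
np.set_printoptions(precision=4,suppress=True)
c=get_calibration("wrist")
for nm,u,v,z in [("tipL",304,245,.25),("tipR",336,245,.25),("sleeve",384,191,.145),("sleeveL",367,192,.140),("sleeveR",403,192,.14),("start",477.5,187,.123),("stop",518,186,.12),("mask",435,58,.089),("FL",317,221,.1),("FR",527,217,.1),("deckL",315,143,.1),("deckR",537,150,.1),("hoopL",332,186,.12),("hoopR",433,184,.12)]:
    p=fat(u,v,z,c);print(nm,p,loc(p))
print(loc(observe()["position"]))
E
```

```text
tipL [0.4572 0.0673 0.25  ] [-0.0949  0.1295]
tipR [0.4614 0.0514 0.25  ] [-0.0949  0.113 ]
sleeve [0.4737 0.0066 0.145 ] [-0.0947  0.0666]
sleeveL [0.4679 0.0194 0.14  ] [-0.097   0.0804]
sleeveR [ 0.4764 -0.0117  0.14  ] [-0.0969  0.0483]
start [ 0.4992 -0.0925  0.123 ] [-0.096  -0.0357]
stop [ 0.5144 -0.1446  0.12  ] [-0.0948 -0.09  ]
mask [ 0.6107 -0.0211  0.089 ] [0.0303 0.0042]
FL [0.4165 0.0503 0.1   ] [-0.1386  0.1237]
FR [ 0.4828 -0.1928  0.1   ] [-0.1379 -0.1284]
deckL [0.4923 0.0725 0.1   ] [-0.0596  0.1254]
deckR [ 0.5611 -0.1712  0.1   ] [-0.0567 -0.1279]
hoopL [0.4604 0.0477 0.12  ] [-0.0968  0.1097]
hoopR [ 0.4881 -0.0453  0.12  ] [-0.0943  0.0127]
[-0.1013  0.1219]
```

{"fn": "play_rows", "kwargs": {
  "deltas": [
    [0.007, 0.04, 0.06, 0, 0, 0, 1],
    [0.007, 0.04, 0.12, 0, 0, 0, 1],
    [0.007, 0.04, 0.17, 0, 0, 0, 1],
    [0.007, 0.04, 0.2, 0, 0, 0, 1],
    [0.007, 0.04, 0.222, 0, 0, 0, 1],
    [0.007, 0.04, 0.222, 0, 0, 0, 1],
    [0.007, 0.04, 0.222, 0, 0, 0, 1]
  ]
}}

```text
clock: 2.75
position: [0.4617, 0.0406, 0.1408]
tool_rot: [3.141, -0.0, 0.263]
force: [0.2, -0.9, 0.1]
grip_width: -0.0001
finger_force: 0.0
```

Run:
```python
from h import *
print(observe()["position"],loc(observe()["position"]),observe()["force"])
```

```text
[0.46171524 0.04063054 0.14079481] [-0.09743329  0.10255324] [ 0.24189722 -0.88204539  0.09349879]
```

{"fn": "play_rows", "kwargs": {
  "deltas": [
    [0, 0.01, 0, 0, 0, 0, 1],
    [0, 0.016, 0, 0, 0, 0, 1],
    [0, 0.022, 0, 0, 0, 0, 1],
    [0, 0.028, 0, 0, 0, 0, 1],
    [0, 0.034, 0, 0, 0, 0, 1],
    [0, 0.039, 0, 0, 0, 0, 1],
    [0, 0.044, 0, 0, 0, 0, 1],
    [0, 0.048, 0, 0, 0, 0, 1],
    [0, 0.052, 0, 0, 0, 0, 1]
  ]
}}

```text
clock: 3.65
position: [0.4683, 0.016, 0.1404]
tool_rot: [-3.141, -0.0, 0.264]
force: [-0.6, 3.1, 3.3]
grip_width: 0.0003
finger_force: 2.0
```

{"fn": "play_rows", "kwargs": {
  "deltas": [
    [0, 0.002, 0, 0, 0, 0, 1],
    [0, 0.004, 0, 0, 0, 0, 1],
    [0, 0.006, 0, 0, 0, 0, 1],
    [0, 0.008, 0, 0, 0, 0, 1]
  ]
}}

```text
clock: 4.05
position: [0.4694, 0.0121, 0.1403]
tool_rot: [-3.142, -0.0, 0.264]
force: [-0.2, 3.2, 2.7]
grip_width: -0.0
finger_force: 2.1
```

{"fn": "play_rows", "kwargs": {
  "deltas": [
    [0, 0.002, 0, 0, 0, 0, 1],
    [0, 0.004, 0, 0, 0, 0, 1],
    [0, 0.006, 0, 0, 0, 0, 1]
  ]
}}

```text
clock: 4.35
position: [0.47, 0.0099, 0.1403]
tool_rot: [-3.141, -0.0, 0.264]
force: [-2.8, 13.6, 5.1]
grip_width: 0.0
finger_force: 6.8
```

{"fn": "play_rows", "kwargs": {
  "deltas": [
    [0, -0.016, 0, 0, 0, 0, 1],
    [0, -0.03, -0.04, 0, 0, 0, 1],
    [0, -0.03, -0.12, 0, 0, 0, 1],
    [0, -0.03, -0.2, 0, 0, 0, 1],
    [0, -0.03, -0.28, 0, 0, 0, 1],
    [0, -0.03, -0.36, 0, 0, 0, 1],
    [0, 0, -0.44, 0, 0, 0, 1],
    [0, 0.07, -0.48, 0, 0, 0, 1],
    [0, 0.14, -0.48, 0, 0, 0, 1],
    [0, 0.14, -0.48, 0, 0, 0, 1]
  ]
}}

```text
clock: 5.35
position: [0.4884, -0.0628, 0.3802]
tool_rot: [3.14, 0.001, 0.258]
force: [-1.0, -0.1, -1.2]
grip_width: 0.0
finger_force: 0.0
```

Run:
```python
from h import *
import cv2
np.set_printoptions(precision=4,suppress=True)
s=observe();print(s["position"],loc(s["position"]),s["force"])
f=grab_frame("wrist");cv2.imwrite("pics/w2.png",f[:,:,::-1])
for u,v in [(290,100),(319,90),(264,112)]:
  for z in (.1,.18): p=at("top",u,v,z);print(u,z,p,loc(p))
```

```text
[ 0.4884 -0.0628  0.3802] [-0.0986 -0.0043] [-0.962  -0.1408 -1.2097]
290 0.1 [ 0.8555 -0.0367  0.1   ] [ 0.2626 -0.0747]
290 0.18 [ 0.8234 -0.0423  0.18  ] [ 0.2302 -0.0717]
319 0.1 [ 0.8843 -0.1173  0.1   ] [ 0.2694 -0.16  ]
319 0.18 [ 0.8504 -0.1177  0.18  ] [ 0.2366 -0.1516]
264 0.1 [0.8211 0.0348 0.1   ] [0.2481 0.0033]
264 0.18 [0.7912 0.0248 0.18  ] [0.2166 0.0014]
```

View pics/w2.png

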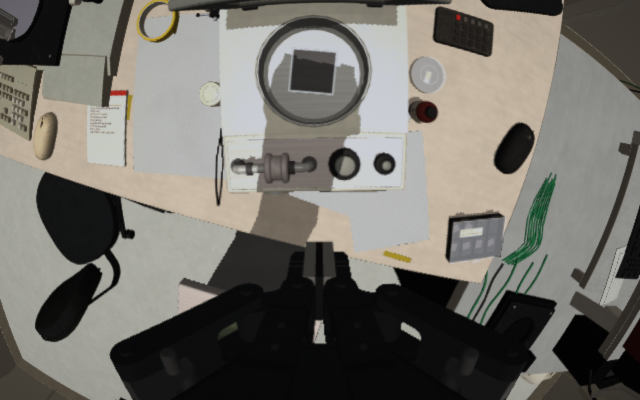

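{"fn": "play_rows", "kwargs": {
  "deltas": [
    [0.08, 0, 0, 0, 0, 0.002, 1],
    [0.16, 0, 0, 0, 0, 0.002, 1],
    [0.24, 0, 0, 0, 0, 0.002, 1],
    [0.32, 0, 0, 0, 0, 0.002, 1],
    [0.4, 0, 0, 0, 0, 0.002, 1],
    [0.48, 0, 0, 0, 0, 0.002, 1],
    [0.53, 0, 0, 0, 0, 0.002, 1],
    [0.53, 0, 0, 0, 0, 0.002, 1]
  ]
}}

```text
clock: 6.2
position: [0.7454, 0.0134, 0.3773]
tool_rot: [-3.14, 0.003, 0.262]
force: [-1.0, 0.3, -0.8]
grip_width: 0.0001
finger_force: 0.0
```

Run:
```python
from h import *
import cv2
np.set_printoptions(precision=4,suppress=True)
s=observe();print(s["position"],loc(s["position"]),s["force"],s["tool_rot"])
a=grab_frame("scene")[60:310,140:400];b=grab_frame("top")[80:265,200:360]
a=cv2.resize(a,None,fx=1.6,fy=2.4*1.6/2.4);b=cv2.resize(b,(346,400))
cv2.imwrite("pics/sc3.png",np.hstack([a,b])[:,:,::-1])
```

```text
[0.7454 0.0134 0.3773] [0.1694 0.0024] [-0.9636  0.2719 -0.7944] [-3.1398  0.0031  0.2617]
```

View pics/sc3.png

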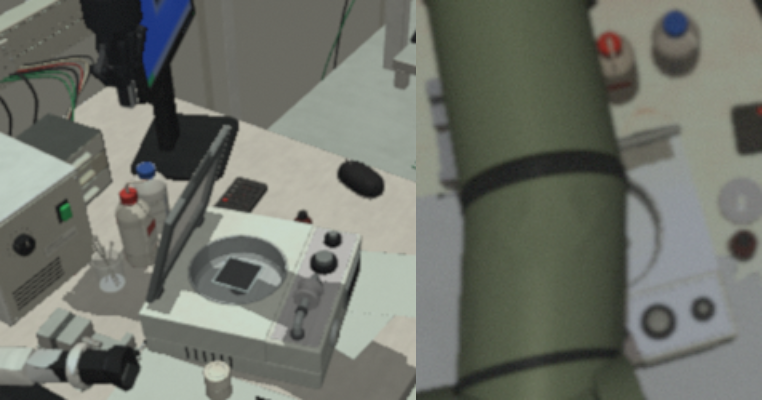

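{"fn": "play_rows", "kwargs": {
  "deltas": [
    [0, 0, 0.08, 0, 0, 0, 1],
    [0, 0, 0.15, 0, 0, 0, 1],
    [0, 0, 0.2, 0, 0, 0, 1],
    [0, 0, 0.22, 0, 0, 0, 1],
    [-0.02, 0, 0.22, 0, 0, 0, 1],
    [-0.04, 0, 0.22, 0, 0, 0, 1],
    [-0.05, 0, 0.22, 0, 0, 0, 1],
    [-0.06, 0, 0.22, 0, 0, 0, 1],
    [-0.07, 0, 0.22, 0, 0, 0, 1],
    [-0.08, 0, 0.22, 0, 0, 0, 1]
  ]
}}

```text
clock: 7.3
position: [0.7052, 0.0003, 0.2705]
tool_rot: [3.142, -0.0, 0.259]
force: [-0.0, 0.2, -0.8]
grip_width: 0.0001
finger_force: 0.0
```

{"fn": "play_rows", "kwargs": {
  "deltas": [
    [-0.01, 0, 0, 0, 0, 0, 1],
    [-0.02, 0, 0, 0, 0, 0, 1],
    [-0.03, 0, 0, 0, 0, 0, 1],
    [-0.04, 0, 0, 0, 0, 0, 1],
    [-0.05, 0, 0, 0, 0, 0, 1]
  ]
}}

```text
clock: 7.8
position: [0.6809, -0.0062, 0.2703]
tool_rot: [-3.142, 0.0, 0.259]
force: [-1.1, 0.2, -0.4]
grip_width: 0.0001
finger_force: 0.0
```

{"fn": "play_rows", "kwargs": {
  "deltas": [
    [-0.01, 0, 0, 0, 0, 0, 1],
    [-0.02, 0, 0, 0, 0, 0, 1],
    [-0.03, 0, 0, 0, 0, 0, 1],
    [-0.04, 0, 0, 0, 0, 0, 1]
  ]
}}

```text
clock: 8.2
position: [0.6617, -0.0112, 0.2704]
tool_rot: [-3.142, -0.0, 0.259]
force: [3.1, 0.8, -1.0]
grip_width: 0.0001
finger_force: 0.9
```

Run:
```python
import numpy as np
H=.115;r=.166
for t in np.arange(1.25,-.06,-.05):
    x=H-r*np.cos(t)+.0055*np.sin(t)+.011;z=.108+r*np.sin(t)+.0055*np.cos(t)
    print(round(t,2),"x %.3f z %.3f  du %.3f %.3f"%(x,z,(x-.0822)*2,(.2704-z)*2))
```

```text
1.25 x 0.079 z 0.267  du -0.007 0.006
1.2 x 0.071 z 0.265  du -0.022 0.011
1.15 x 0.063 z 0.262  du -0.038 0.017
1.1 x 0.056 z 0.258  du -0.053 0.024
1.05 x 0.048 z 0.255  du -0.068 0.031
1.0 x 0.041 z 0.251  du -0.083 0.039
0.95 x 0.034 z 0.246  du -0.097 0.048
0.9 x 0.027 z 0.241  du -0.110 0.058
0.85 x 0.021 z 0.236  du -0.123 0.068
0.8 x 0.014 z 0.231  du -0.136 0.079
0.75 x 0.008 z 0.225  du -0.148 0.090
0.7 x 0.003 z 0.219  du -0.159 0.103
0.65 x -0.003 z 0.213  du -0.170 0.115
0.6 x -0.008 z 0.206  du -0.180 0.128
0.55 x -0.013 z 0.199  du -0.190 0.142
0.5 x -0.017 z 0.192  du -0.198 0.156
0.45 x -0.021 z 0.185  du -0.207 0.170
0.4 x -0.025 z 0.178  du -0.214 0.185
0.35 x -0.028 z 0.170  du -0.220 0.201
0.3 x -0.031 z 0.162  du -0.226 0.216
0.25 x -0.033 z 0.154  du -0.231 0.232
0.2 x -0.036 z 0.146  du -0.236 0.248
0.15 x -0.037 z 0.138  du -0.239 0.264
0.1 x -0.039 z 0.130  du -0.242 0.281
0.05 x -0.040 z 0.122  du -0.243 0.297
-0.0 x -0.040 z 0.113  du -0.244 0.314
-0.05 x -0.040 z 0.105  du -0.245 0.330
```

{"fn": "play_rows", "kwargs": {
  "deltas": [
    [-0.022, 0, 0.011, 0, 0, 0, 1],
    [-0.038, 0, 0.017, 0, 0, 0, 1],
    [-0.053, 0, 0.024, 0, 0, 0, 1],
    [-0.068, 0, 0.031, 0, 0, 0, 1],
    [-0.083, 0, 0.039, 0, 0, 0, 1],
    [-0.097, 0, 0.048, 0, 0, 0, 1],
    [-0.11, 0, 0.058, 0, 0, 0, 1],
    [-0.123, 0, 0.068, 0, 0, 0, 1],
    [-0.136, 0, 0.079, 0, 0, 0, 1],
    [-0.148, 0, 0.09, 0, 0, 0, 1]
  ]
}}

```text
clock: 9.2
position: [0.5899, -0.0303, 0.2248]
tool_rot: [-3.142, 0.0, 0.259]
force: [1.6, -0.1, -0.5]
grip_width: 0.0004
finger_force: 0.6
```

{"fn": "play_rows", "kwargs": {
  "deltas": [
    [-0.011, 0, 0.013, 0, 0, 0, 1],
    [-0.022, 0, 0.025, 0, 0, 0, 1],
    [-0.032, 0, 0.038, 0, 0, 0, 1],
    [-0.042, 0, 0.052, 0, 0, 0, 1],
    [-0.05, 0, 0.066, 0, 0, 0, 1],
    [-0.059, 0, 0.08, 0, 0, 0, 1],
    [-0.066, 0, 0.095, 0, 0, 0, 1],
    [-0.072, 0, 0.111, 0, 0, 0, 1],
    [-0.078, 0, 0.126, 0, 0, 0, 1]
  ]
}}

```text
clock: 10.1
position: [0.5524, -0.0402, 0.1616]
tool_rot: [-3.142, 0.0, 0.259]
force: [0.9, 0.6, 1.0]
grip_width: -0.0001
finger_force: 0.4
```

Run:
```python
from h import *
import cv2
s=observe();print(s["position"],loc(s["position"]),s["force"])
a=grab_frame("scene")[100:320,180:400];cv2.imwrite("pics/sc4.png",cv2.resize(a,None,fx=2.5,fy=2.5)[:,:,::-1])
```

```text
[ 0.55240833 -0.0402286   0.16155174] [-0.03093577  0.00086   ] [0.8904301  0.56084204 0.96815133]
```

View pics/sc4.png

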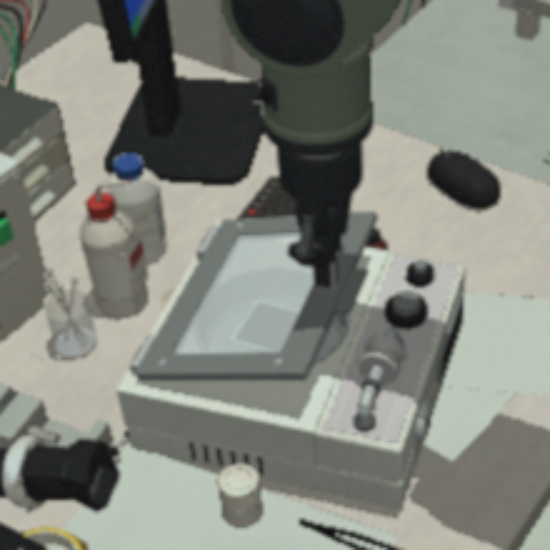

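The picture shows the lid most of the way down, with the fingertip on the front bar (325,275) and the surroundings undisturbed.

{"fn": "play_rows", "kwargs": {
  "deltas": [
    [-0.005, 0, 0.016, 0, 0, 0, 1],
    [-0.01, 0, 0.032, 0, 0, 0, 1],
    [-0.013, 0, 0.048, 0, 0, 0, 1],
    [-0.016, 0, 0.063, 0, 0, 0, 1],
    [-0.017, 0, 0.076, 0, 0, 0, 1],
    [-0.018, 0, 0.086, 0, 0, 0, 1],
    [-0.018, 0, 0.09, 0, 0, 0, 1]
  ]
}}

```text
clock: 10.85
position: [0.5438, -0.0425, 0.1167]
tool_rot: [-3.141, 0.001, 0.259]
force: [-0.4, 0.7, 0.7]
grip_width: -0.0001
finger_force: 0.3
```

{"fn": "play_rows", "kwargs": {
  "deltas": [
    [0, 0, 0.003, 0, 0, 0, 1],
    [0, 0, 0.005, 0, 0, 0, 1],
    [0, 0, 0.007, 0, 0, 0, 1],
    [0, 0, 0.009, 0, 0, 0, 1]
  ]
}}

```text
clock: 11.25
position: [0.5442, -0.0425, 0.1134]
tool_rot: [3.141, -0.0, 0.259]
force: [-8.3, 0.6, 27.9]
grip_width: -0.0001
finger_force: 14.1
```

{"fn": "play_rows", "kwargs": {
  "deltas": [
    [0, 0, 0, 0, 0, 0, 1],
    [0, 0, -0.03, 0, 0, 0, 1],
    [0, 0, -0.09, 0, 0, 0, 1],
    [-0.06, 0.04, -0.1, 0, 0, 0, 1],
    [-0.117, 0.077, -0.1, 0, 0, 0, 1],
    [-0.117, 0.077, -0.08, 0, 0, 0, 1],
    [-0.117, 0.077, -0.05, 0, 0, 0, 1],
    [-0.117, 0.077, -0.04, 0, 0, 0, 1],
    [-0.117, 0.077, -0.036, 0, 0, 0, 1],
    [-0.117, 0.077, -0.036, 0, 0, 0, 1]
  ]
}}

```text
clock: 12.25
position: [0.4975, -0.0944, 0.1308]
tool_rot: [-3.141, 0.0, 0.26]
force: [-0.3, 0.5, 0.2]
grip_width: 0.0002
finger_force: 0.0
```

Run:
```python
from h import *
import cv2
s=observe();print(s["position"],loc(s["position"]),s["force"])
a=grab_frame("scene")[130:320,220:400]
b=grab_frame("wrist")[60:330,160:480]
a=cv2.resize(a,(379,400));b=cv2.resize(b,(420,354));b=np.vstack([b,np.zeros((46,420,3),np.uint8)])
cv2.imwrite("pics/s5.png",np.hstack([a,b])[:,:,::-1])
```

```text
[ 0.49750984 -0.09435535  0.13081243] [-0.09803902 -0.03709659] [-0.2884391   0.53060122  0.18071883]
```

View pics/s5.png

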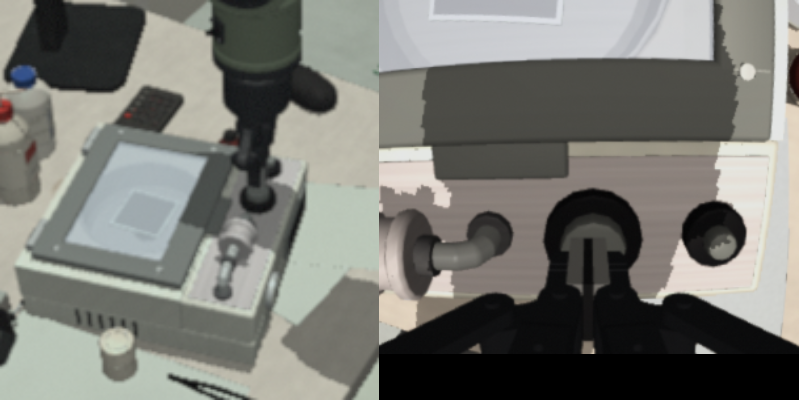

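The lid is shut, the sleeve sits against its right collar, and the tip is centred over the start button (593,230), well clear of stop (714,233).

{"fn": "play_rows", "kwargs": {
  "deltas": [
    [0, 0, 0.01, 0, 0, 0, 1],
    [0, 0, 0.016, 0, 0, 0, 1],
    [0, 0, 0.02, 0, 0, 0, 1],
    [0, 0, 0.024, 0, 0, 0, 1],
    [0, 0, 0.028, 0, 0, 0, 1],
    [0, 0, 0.03, 0, 0, 0, 1],
    [0, 0, 0.03, 0, 0, 0, 1]
  ]
}}

```text
clock: 13.05
position: [0.4976, -0.0946, 0.1169]
tool_rot: [3.141, -0.001, 0.259]
force: [-8.7, 1.0, 30.3]
grip_width: -0.0001
finger_force: 15.2
```

{"fn": "play_rows", "kwargs": {
  "deltas": [
    [0, 0, 0, 0, 0, 0, 1],
    [0, 0, -0.02, 0, 0, 0, 1],
    [0, 0, -0.06, 0, 0, 0, 1],
    [0, 0, -0.14, 0, 0, 0, 1],
    [0, 0, -0.22, 0, 0, 0, 1],
    [0, 0, -0.26, 0, 0, 0, 1],
    [0, 0, -0.26, 0, 0, 0, 1],
    [0, 0, -0.26, 0, 0, 0, 1]
  ]
}}

```text
clock: 13.85
position: [0.4971, -0.0948, 0.2456]
tool_rot: [3.141, 0.0, 0.259]
force: [0.0, 0.3, 0.3]
grip_width: 0.0001
finger_force: 0.0
```

Run:
```python
from h import *
import cv2
s=observe();print(s["position"],s["force"],s["clock"])
a=grab_frame("wrist");cv2.imwrite("pics/w6.png",a[:,:,::-1])
```

```text
[ 0.4971441  -0.09475537  0.24556861] [0.04960158 0.31524102 0.25670714] 13.85
```

View pics/w6.png

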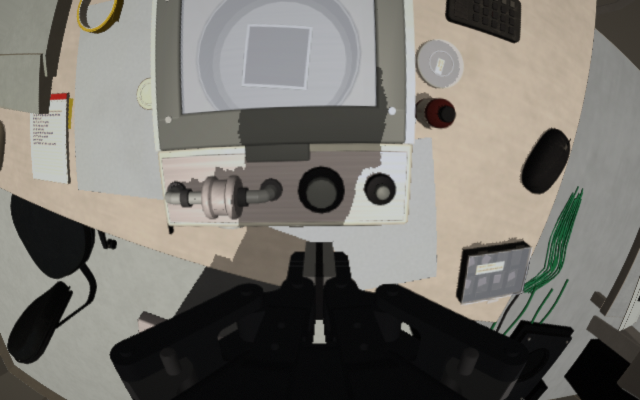

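The lid is shut with the mask centred at (278,57). The sleeve (221,197) is against its right collar, the start button (321,190) is up, and nothing around the coater has moved.

```bash
python3 -c "
from workcell import *
print(job_done())"
```

```text
the job is handed in; nothing more can be done
None
```

The job is handed in at about 14 s: valve pushed to its right stop, lid pushed shut slowly, and start pressed fully and released; the final picture shows the mask centred and nothing else moved, but no verdict came back.

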